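# Seat a plaster test block in the sloping finishing jig and latch it

### The job

Take the plaster test block that has one corner cut off and put it in the pocket of the sloping jig, plaster side out and cut corner matching the pocket's filled corner, shuffling it about in the loose mouth without force until it drops fully home on the pocket floor. Then swing the jig's latch arm over the block as far as its stop, let go, and leave the plain block, the tools and the other things where they are.

Things in the scene. Friction and masses are not known exactly. Their poses are not given: they have to be found in the camera images.
- block: Test block to fit: white plaster on a 10 mm plywood base, 56 x 56 mm, 40 mm thick, about 0.16 kg. Its upright corner at own +x +y is cut off at 45 degrees (16 mm off each side), so it fits the pocket one way only. Origin: centre of the 56 mm square on the plywood underside; z up through the plaster, x and y square to the sides. Starts flat on the bench, plywood down.
- block_key (a point): Point on the block's top (plaster) face in the middle of the cut corner's edge: at x = y = 20 mm, z = 40 mm in the block's frame.
- plain_block: Another plaster block of the same 56 x 56 x 40 mm and material but with all four corners whole; it does not belong in the jig. Origin at the centre of its underside. The two blocks may stand in either place.
- board: The jig's sloping wooden board, 150 x 150 mm, fixed, tilted 30 degrees, its face looking up and towards the robot. Origin: centre of the pocket floor; z square out of the face, x up the slope, y level. Face at z = 16 mm, x = -62 to 88, y = -75 to 75 mm. When home the block's frame agrees with this one within 4 mm along x and y, its underside at z = 0 and its top at z = 40, 24 mm proud of the face.
- latch (a joint): Latch angle, rad: a flat aluminium arm 16 mm wide turning on the post, about the board's z. At 0 it points along board +y, clear of the pocket; growing angle turns it towards board -x; at 1.57 it lies straight down the slope over the block. Starts -0.4 to 0.2, stops at -0.4 and 1.62. Stays where left (friction 0.06 N m, no spring).
- latch_knob (a point): Middle of the upright black grip knob on the latch arm: round, 14 mm diameter, 22 mm tall (board z = 49 to 71 mm; this point at z = 60 mm), 46 mm from the post's axis. It can be pinched or pushed sideways.
- tape: Roll of masking tape lying flat, 96 mm diameter, 24 mm high; leave alone. Origin at the centre of the underside.
- sanding_block: Cork sanding block 100 x 65 x 32 mm; leave alone. Origin at the centre of the underside.
- filler_jar: Grey filler jar, 72 mm diameter, 85 mm tall; leave alone. Origin at the centre of the underside.
- brush: Paint brush lying on the bench; leave alone.
- putty_knife: Putty knife lying on the bench; leave alone.
- pocket_step (a point): Pocket centre at its step (board z = 10 mm). Mouth above, to z = 16: 64 x 64 mm (4 mm play a side). Seat below, to the floor at z = 0: 59 x 59 mm (1.5 mm play a side), in a liner set up to 2.5 mm off centre along board x and y, differently each time (not reported; feel for it). Off the seat the block rests on the step, 10 mm high. Corner +x +y filled at 45 deg, same plays.
- latch_post (a point): Axis of the latch post (12 mm thick) at board x = 52, y = 0, z = 43 mm; because of it, hold the block by its +y and -y sides. The arm's underside is at board z = 43 mm, top at 49, its end 60 mm from this axis: it passes 3 mm over a block fully home and is blocked by one on the step. Nothing else stands on the face.
Mind the look-alikes: they are no part of the job. Leave any orange or purple look-alike of the block alone.

How it is judged:
On the way:
1. the cut-corner block sits fully home in the pocket, plaster side out, before the latch is turned over it (z of block in the frame of board between -0.003 and 0.003 m and z of block_key in the frame of board between 0.037 and 0.043 m and x of block_key in the frame of board above 0.012 m and y of block_key in the frame of board above 0.012 m and distance between block and board below 0.008 m and value of joint latch below 0.9 rad), for 0.2 s.
At the end, for the whole second after the job is handed in: The cut-corner block lies on the pocket floor (within 3 mm of home in depth and 8 mm overall, cut corner in the filled corner, plaster side out), at rest, and the latch arm lies over it, turned at least 1.35 rad (its stop is at 1.62), at rest (z of block in the frame of board between -0.003 and 0.003 m and z of block_key in the frame of board between 0.037 and 0.043 m and x of block_key in the frame of board above 0.012 m and y of block_key in the frame of board above 0.012 m and distance between block and board below 0.008 m and value of joint latch above 1.35 rad and linear speed of block below 0.02 m/s and velocity of joint latch below 0.1 rad/s); the robot touches nothing.
It fails at once if the block is driven into the jig with more than 70 N (contact force between block and board above 70 N).
It fails at once if the plain block, a tool or another thing is moved more than 30 mm (distance of any of plain_block, tape, sanding_block, filler_jar, brush, putty_knife from where it was at the start of the episode above 0.03 m).
It also fails if it takes over 64 s, if anything falls off the work surface, if the arm or the gripper's body presses on something with over 40 N, if the wrist force passes 120 N, or if a joint passes its speed limit or range.

### The arm

A 6-joint arm with a two-finger parallel gripper is mounted at the origin on the work surface. World frame = base frame: x ahead of the robot, y to its left, z up, the work surface at z = 0. Lengths are in m, angles in rad, forces in N, time in s.
With the tool pointing down it reaches from about 0.35 to 0.775 m from the base axis. Payload 7.3 kg.
Tool frame: the origin (TCP) lies at the very end of the fingers, on their centre line; the grasp point (between the pads) lies 19 mm behind it; z points along the fingers, y is the line along which they close (so a half turn about z gives the same grasp; the last joint's range is limited). The gripper opens to 92 mm and grips with 3 to 60 N. Pads are 19 mm wide; open, the fingers measure 130 mm over their backs; the gripper's body (75 mm by 190 mm) begins 47 mm behind the grasp point.
Start: joints at [0.963, 0.342, 1.524, -0, 1.275, -0.146], TCP at [0.234, 0.47, 0.194] pointing down, gripper open.
Joint ranges: [-2.53, 2.53], [-0.77, 2.02], [0.04, 2.7], [-1, 4.14], [0.28, 2.66], [-3.11, 3.11]. Speed limits (rad/s): [2.57, 2.57, 3.14, 3.14, 3.14, 3.14].

### API

Orientations are given as [roll, pitch, yaw] about the fixed x, y, z axes, in that order (R = Rz(yaw) Ry(pitch) Rx(roll)).
In Python, from cell import robot gives the robot as it stands.
- The arm moves only by the tool apply_moves, never from a script. Its argument "motion" is text: rows parted by semicolons, each of 7 numbers parted by spaces: the opening in per cent of the stroke, from 0 (shut) to 100 (fully open), then the shift along the tool's x, y, z in cm, then the turn, a rotation vector about the tool's x, y, z in rad. A call has 1 to 20 rows; each row shifts and turns the commanded pose from where the row before left it, along the tool's axes as they then stand; what a row does not reach is not made up. A row lasts 1/8 s, in which the tool goes at most 62.5 mm and 10.7 degrees, less where a joint would pass 70% of its speed; a pose out of reach is approached as far as the arm can. A call with a gripper value outside its range is refused whole. The fingers move at their own pace and stop on an object; "force" is the grip in N (left out, the last holds). Time passes only in rows, so rows that do not move let the fingers close. It gives the time, the measured TCP pose, the force, the opening and the grip force at its end, in the units of the state.
- robot.observe(): the state, without advancing time (a new reading comes with each control period).
- robot.read_camera(name): name is "scene" or "top" or "wrist"; returns a dict with "img" (480x640x3 uint8, red, green, blue), "fovy" (degrees; the focal length in pixels is half the picture's height over the tangent of half this angle, whatever the lens; pixels are square), "cx", "cy" (the principal point, pixels), "k1" (the pictures are not rectified: a ray, as slopes to the right and down, at radius r is drawn at 1 + k1 r^2 times it, then the intrinsics apply), "R" (3x3) and "t" (3): a world point X has camera coordinates R X + t; the wrist camera has in their place "hand_eye" (4x4, takes a point from camera to tool coordinates, whose origin is the TCP and whose axes are the flange's). Camera axes: x right, y down, z forward; pixel columns grow to the right and rows downward; lengths in m; the calibration is good to about 2 mm. A picture is of the moment at which its call begins: read the wrist's pose just before it. There is no depth.
- robot.hand_in(): hands the job in; it is judged then, once.
Trained networks look in a picture, given as the dict that the camera call returned (one of the last four; its "shot" number tells which), for a name from the list of things; names that differ only in an ending like _2 or _b are one class to them, and where a whole thing is asked for, a point or a joint stands for the part that bears it (a point fixed in the world has none). Each returns a list of dicts, best first, with "score" (0 to 1); they miss things now and then, are a little off and sometimes report something else, mostly with a low value. They report only what shows in the picture. A call takes as long as a camera call. They do not tell look-alikes from the thing itself.
- robot.search_frame(target, picture): "centre" ([x, y, z] in m, in world coordinates, good to about 4 mm: the middle of the surface that is visible of it).
- robot.trace(target, picture): "pixels" (480x640 bool, what is visible of it).
The state is a dict: "time": time; "qpos": joint angles; "qvel": joint speeds; "joint_efforts": joint torques, N m; "tool_pos": TCP position; "tool_rot": TCP orientation; "contact_force": force on the tool from outside, world axes, zero at the start; "torque": the same for the moment, N m; "opening": finger opening in m; "grip_force": force on a finger pad.
Only numpy, scipy, OpenCV 4.12 (cv2) and the standard library are available. Lean on these libraries where they do the work, as an engineer would, in place of code of your own. Each camera call takes 0.05 s, during which the arm holds its last target. There are 200 camera calls.

## Working session

There is one attempt and no reset: what is moved stays moved. The work goes in short steps, Python scripts to look and compute and a tool call to move; the robot and the scene stay as the last step left them, time stands still between calls to the robot, and variables do not carry over. Pictures are saved under pics/ and viewed, at most 10 in all, crops included, and the job is handed in when it is done.

Besides the shell and the picture viewer there is one more tool, called as a command line: name --argument value ..., lists and objects as JSON in quotes. apply_moves: Moves the arm, as the interface text tells. Its arguments: {"type":"object","properties":{"motion":{"type":"string"},"force":{"type":"number"}},"required":["motion"]}

```bash
mkdir -p pics; ls; cat > h.py <<'E'
import numpy as np, cv2
from cell import robot
from scipy.spatial.transform import Rotation as Ro
def save(n,img): cv2.imwrite('pics/'+n+'.png',np.ascontiguousarray(img[:,:,::-1]))
def camRt(c,st=None):
    if 'R' in c: return np.array(c['R']),np.array(c['t'])
    H=np.array(c['hand_eye']); T=np.eye(4); T[:3,:3]=Ro.from_euler('xyz',st['tool_rot']).as_matrix(); T[:3,3]=st['tool_pos']
    M=np.linalg.inv(T@H); return M[:3,:3],M[:3,3]
def proj(c,X,st=None):
    R,t=camRt(c,st); p=np.atleast_2d(X)@R.T+t; s=p[:,:2]/p[:,2:]; s=s*(1+c['k1']*(s**2).sum(1,keepdims=True))
    f=240/np.tan(np.radians(c['fovy'])/2); return s*f+[c['cx'],c['cy']]
def ray(c,px,st=None):
    f=240/np.tan(np.radians(c['fovy'])/2); d=(np.atleast_2d(px).astype(float)-[c['cx'],c['cy']])/f; s=d.copy()
    for _ in range(20): s=d/(1+c['k1']*(s**2).sum(1,keepdims=True))
    R,t=camRt(c,st); v=np.c_[s,np.ones(len(s))]@R; return -R.T@t, v
def onz(c,px,z,st=None):
    o,v=ray(c,px,st); return o+v*((z-o[2])/v[:,2:])
E
python3 - <<'E'
from h import *
s=robot.observe(); print(s)
names=["block","plain_block","board","latch","latch_knob","tape","sanding_block","filler_jar","brush","putty_knife"]
for cn in ["top","scene"]:
    c=robot.read_camera(cn); save(cn+'0',c['img'])
    for n in names:
        r=robot.search_frame(n,c); print(cn,n,[(np.round(d['centre'],3).tolist(),round(d['score'],2)) for d in r[:4]], np.round(proj(c,[d['centre'] for d in r[:4]])).tolist() if r else '')
E
```

```text
pics
{'time': 0.0, 'qpos': array([ 9.62998536e-01,  3.42706948e-01,  1.52503247e+00,  8.79869489e-07,
        1.27539395e+00, -1.45973963e-01]), 'qvel': array([-5.38558091e-04,  6.34697796e-04,  2.94559265e-04,  1.34626296e-03,
       -1.49494786e-04,  1.63196132e-05]), 'joint_efforts': array([-9.16392273e-04, -4.31242132e+01, -2.44215381e+01,  7.18252128e-02,
        5.59131510e-02, -1.86590946e-04]), 'tool_pos': array([0.23363057, 0.46963352, 0.1933478 ]), 'tool_rot': array([-3.14006845e+00, -2.24938561e-04,  2.67976840e+00]), 'contact_force': array([ 0.11669035, -0.51394715,  0.64488548]), 'torque': array([ 0.01717392, -0.01818316,  0.00546204]), 'grip_force': 0.0, 'opening': 0.09172510383771312}
top block [([0.459, -0.094, 0.041], 0.97), ([0.544, -0.217, 0.04], 0.94), ([0.574, -0.104, 0.035], 0.83), ([0.514, 0.015, 0.038], 0.79)] [[381.0, 277.0], [437.0, 235.0], [382.0, 223.0], [327.0, 252.0]]
top plain_block [([0.543, -0.356, 0.042], 0.87), ([0.703, -0.094, 0.031], 0.35)] [[503.0, 234.0], [375.0, 164.0]]
top board [([0.556, 0.209, 0.074], 0.71)] [[232.0, 232.0]]
top latch [([0.5
[... 789 characters left out ...]
, 299.0], [272.0, 366.0]]
scene plain_block [([0.553, -0.364, 0.038], 0.66), ([0.648, 0.398, 0.021], 0.65)] [[231.0, 431.0], [437.0, 185.0]]
scene board [([0.568, 0.204, 0.079], 0.92)] [[379.0, 208.0]]
scene latch [([0.565, 0.242, 0.125], 0.45), ([0.577, -0.11, 0.038], 0.16)] [[388.0, 183.0], [314.0, 325.0]]
scene latch_knob [([0.564, 0.244, 0.128], 0.51)] [[387.0, 181.0]]
scene tape [([0.65, 0.398, 0.018], 0.63)] [[438.0, 186.0]]
scene sanding_block [([0.707, -0.108, 0.031], 0.88)] [[372.0, 355.0]]
scene filler_jar [([0.702, -0.282, 0.084], 0.62)] [[327.0, 426.0]]
scene brush [([0.357, 0.321, 0.023], 0.78)] [[324.0, 163.0]]
scene putty_knife [([0.348, -0.172, 0.002], 0.73)] [[209.0, 307.0]]
```

```bash
python3 - <<'E'
import cv2
a=cv2.imread('pics/top0.png'); cv2.imwrite('pics/top0c.png',cv2.resize(a[130:350,130:530],None,fx=2,fy=2,interpolation=cv2.INTER_CUBIC))
E
```

```text
(no output)
```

View pics/top0c.png

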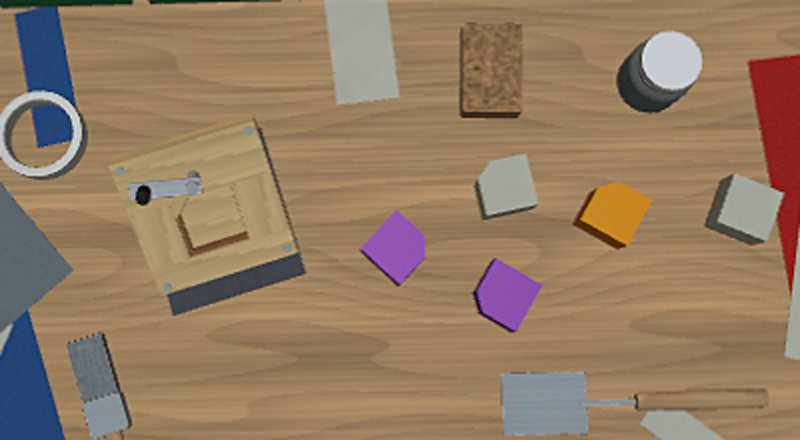

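```bash
python3 - <<'E'
import cv2,numpy as np
a=cv2.imread('pics/top0.png'); s=cv2.imread('pics/scene0.png')
f=lambda i,x,y,w,h,k:cv2.resize(i[y:y+h,x:x+w],None,fx=k,fy=k,interpolation=cv2.INTER_CUBIC)
L=f(a,180,180,110,110,3.6363636)
B=f(a,360,195,50,50,4)
B2=f(s,288,300,50,50,4)
S=f(s,320,160,110,110,3.6363636)
L=cv2.resize(L,(400,400));S=cv2.resize(S,(400,400))
can=np.zeros((600,800,3),np.uint8); can[:400,:400]=L; can[:400,400:]=S; can[400:,:200]=B; can[400:,200:400]=B2; can[400:,400:600]=f(a,478,208,50,50,4); 
cv2.imwrite('pics/mix1.png',can)
E
```

```text
(no output)
```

View pics/mix1.png

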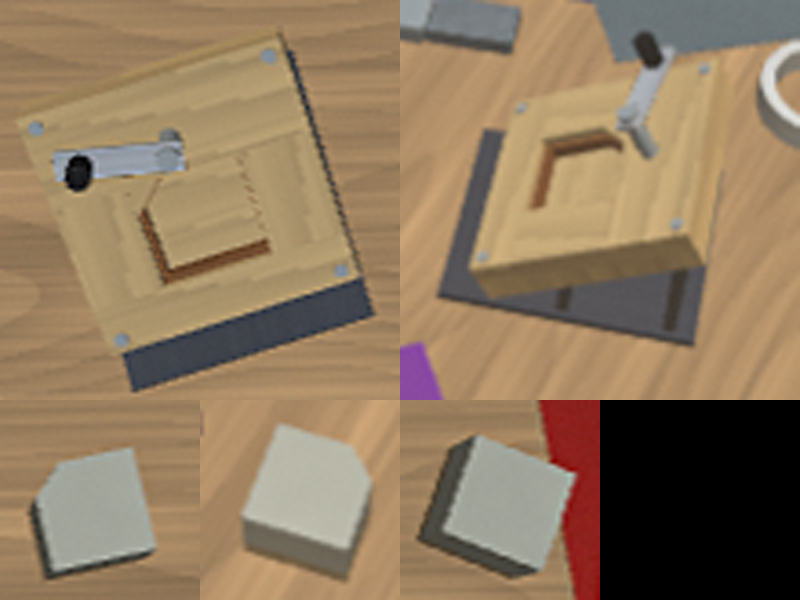

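```bash
cat > fit.py <<'E'
from h import *
from scipy.optimize import least_squares
T=robot.read_camera('top');S=robot.read_camera('scene')
k=400/110
bo=np.array([[28,-28],[28,12],[12,28],[-28,28],[-28,-28]])/1e3; bo=np.c_[bo,np.full(5,.04)]
bt=np.array([[393.2,207],[375,211],[369.2,220.7],[372.5,238],[398.7,231.8]])
bs=np.array([[325,337.5],[331,320],[325.5,310.5],[308.5,306],[299,329]])
fo=np.array([[88,75,16],[88,-75,16],[-62,-75,16],[-62,75,16]])/1e3
ft=np.array([[18,122],[285,45],[360,278],[122,353]])/k+180
fs=np.array([[325,65],[302,235],[70,268],[120,100]])/k+[320,160]
def X(p,o,tilt):
    R=Ro.from_euler('z',p[3])*Ro.from_euler('y',-tilt); return R.apply(o)+p[:3]
def fit(o,a,b,tilt,p0,fixz):
    def r(p):
        q=p.copy(); q[2]=0 if fixz else q[2]
        Q=X(q,o,tilt); return np.r_[(proj(T,Q)-a).ravel(),(proj(S,Q)-b).ravel()]
    s=least_squares(r,p0,loss='soft_l1'); print(np.round(s.x,4)); print(np.round(r(s.x),1)); return s.x
fit(bo,bt,bs,0,[.574,-.107,0,.2],True)
fit(fo,ft,fs,np.pi/6,[.55,.2,.06,.3],False)
for nm,c in(('T',T),('S',S)):print(nm,np.round(-c['R'].T@c['t'] if 1 else 0,3))
E
python3 fit.py
```

```text
[ 0.5749 -0.1033  0.6153  0.193 ]
[-1.  -0.8 -1.1 -0.8 -0.9 -1.6  0.2 -0.6 -0.2 -0.1 -1.  -0.2 -0.8  0.2
 -0.3  0.8 -1.6 -0.2 -1.4  0. ]
[0.5471 0.2056 0.0544 0.266 ]
[-0.5 -2.3 -0.6 -2.5 -0.2 -0.2 -3.6 -0.4 -1.9 -1.  -5.4  0.6 -1.5  0.6
 -1.6  1. ]
T [0.416 0.047 0.995]
S [ 0.795 -0.474  0.892]
```

```bash
cat > plan.py <<'E'
from h import *
def plan(pos,R,s=None,order='rt'):
    s=s or robot.observe(); R0=Ro.from_euler('xyz',s['tool_rot']); rv=(R0.inv()*R).as_rotvec()
    d=np.array(pos)-s['tool_pos']
    print('t',round(s['time'],2),'rotvec',np.round(rv,3),'rows>=',round(np.linalg.norm(rv)/.187,1),'| shift cm before turn',np.round(R0.inv().apply(d)*100,2),'after turn',np.round(R.inv().apply(d)*100,2),'rows>=',round(np.linalg.norm(d)/.0625,1))
def down(yaw): return Ro.from_euler('z',yaw)*Ro.from_euler('x',np.pi)
E
python3 - <<'E'
from plan import *
c=robot.read_camera('wrist'); print(np.round(c['hand_eye'],3),c['fovy'],c['k1'])
plan([.575,-.103,.22],down(.193+np.pi))
E
```

```text
[[ 0.001 -0.956 -0.294  0.079]
 [ 1.     0.001  0.001 -0.   ]
 [-0.    -0.294  0.956 -0.19 ]
 [ 0.     0.     0.     1.   ]] 60.37633795027762 -0.09606244638922722
t 1.25 rotvec [ 0.     0.    -0.655] rows>= 3.5 | shift cm before turn [-56.07 -36.1   -2.6 ] after turn [-22.48 -62.78  -2.6 ] rows>= 10.7
```

apply_moves --motion "100 0 0 -0.5 0 0 -0.164; 100 0 0 -0.5 0 0 -0.164; 100 0 0 -0.5 0 0 -0.164; 100 0 0 -0.5 0 0 -0.163; 100 -1.87 -5.23 0 0 0 0; 100 -1.87 -5.23 0 0 0 0; 100 -1.87 -5.23 0 0 0 0; 100 -1.87 -5.23 0 0 0 0; 100 -1.87 -5.23 0 0 0 0; 100 -1.87 -5.23 0 0 0 0; 100 -1.87 -5.23 0 0 0 0; 100 -1.87 -5.23 0 0 0 0; 100 -1.87 -5.23 0 0 0 0; 100 -1.87 -5.23 0 0 0 0; 100 -1.87 -5.23 0 0 0 0; 100 -1.87 -5.23 0 0 0 0; 100 0 0 0 0 0 0"

```text
time: 3.38
tool_pos: [0.5756, -0.1062, 0.2129]
tool_rot: [-3.141, -0.001, -2.953]
contact_force: [-0.4, 1.1, -0.3]
opening: 0.0917
grip_force: 0.0
```

```bash
cat > look.py <<'E'
from h import *
import pickle,sys
n=sys.argv[1]
s=robot.observe(); c=robot.read_camera('wrist'); pickle.dump((s,c),open(n+'.pkl','wb')); save(n,c['img'])
print(np.round(s['tool_pos'],4),np.round(s['tool_rot'],4),s['time'],s['qvel'].max())
E
python3 look.py w1
```

```text
[ 0.5756 -0.1062  0.2129] [-3.1414e+00 -7.0000e-04 -2.9526e+00] 3.375 0.06634670955608206
```

View pics/w1.png

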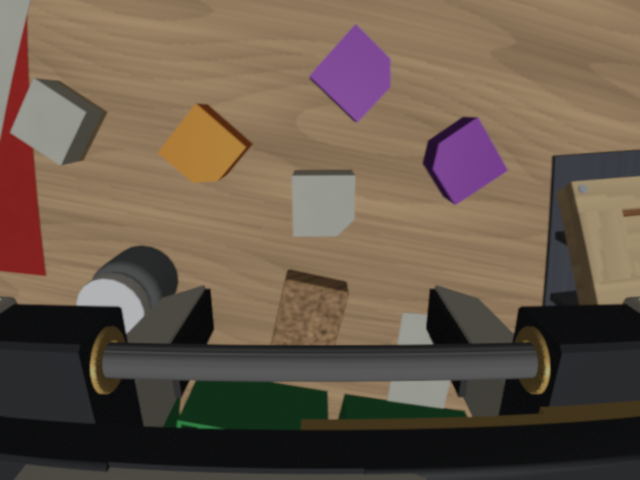

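```bash
cat > blk.py <<'E'
from plan import *
import pickle
from scipy.optimize import least_squares
s,c=pickle.load(open('w1.pkl','rb'))
r=robot.trace('block',c) if 0 else None
img=c['img'].astype(int); hsv=cv2.cvtColor(c['img'],cv2.COLOR_RGB2HSV)
g=img.sum(2)/3; sub=g[150:260,270:380]
m=((hsv[...,1]<45)&(g>130)).astype(np.uint8); 
n,l,st,ce=cv2.connectedComponentsWithStats(m); i=l[205,322]; print(st[i],ce[i])
cnt=max(cv2.findContours((l==i).astype(np.uint8),cv2.RETR_EXTERNAL,cv2.CHAIN_APPROX_NONE)[0],key=cv2.contourArea)[:,0,:].astype(float)
W=onz(c,cnt,.04,s)[:,:2]
# fit chamfered square sdf
def res(p):
    a=p[2];d=W-p[:2];x=d@[np.cos(a),np.sin(a)];y=d@[-np.sin(a),np.cos(a)]
    return np.max([np.abs(x)-.0277,np.abs(y)-.0277,(x+y-.0397)/2**.5],0)
q=least_squares(res,[.575,-.104,.19],loss='soft_l1',f_scale=.0005).x
print(np.round(q,4),'rms mm',1e3*np.sqrt((res(q)**2).mean()))
plan([q[0],q[1],.012],down(q[2]+np.pi))
E
python3 blk.py
```

```text
[ 292  176   63   61 3615] [322.05421853 204.50843707]
[ 0.5768 -0.103   0.1973] rms mm 0.3685407347966901
t 3.42 rotvec [ 0.001 -0.001 -0.007] rows>= 0.0 | shift cm before turn [-0.25  0.05 20.11] after turn [-0.23  0.07 20.11] rows>= 3.2
```

apply_moves --motion "100 -0.23 0.07 3 0 0 -0.007; 100 0 0 5 0 0 0; 100 0 0 5 0 0 0; 100 0 0 4 0 0 0; 100 0 0 1.5 0 0 0; 100 0 0 0.8 0 0 0; 100 0 0 0 0 0 0; 0 0 0 0 0 0 0; 0 0 0 0 0 0 0; 0 0 0 0 0 0 0; 0 0 0 0 0 0 0; 0 0 0 0 0 0 0; 0 0 0 0 0 0 0" --force 20

```text
time: 5.05
tool_pos: [0.5768, -0.1017, 0.021]
tool_rot: [3.141, 0.0, -2.941]
contact_force: [-0.6, -0.9, 0.1]
opening: 0.0363
grip_force: 0.0
```

```bash
python3 look.py w2; python3 -c "
from h import *
c=robot.read_camera('top');print(robot.observe()['opening']); cv2.imwrite('pics/m2.png',np.hstack([cv2.resize(cv2.imread('pics/w2.png'),(400,300)),cv2.resize(c['img'][150:300,300:500,::-1],(400,300))]))"
```

```text
[ 0.5768 -0.1017  0.021 ] [ 3.1415e+00  1.0000e-04 -2.9414e+00] 5.05 0.0003045503717349075
0.02830368542272742
```

View pics/m2.png

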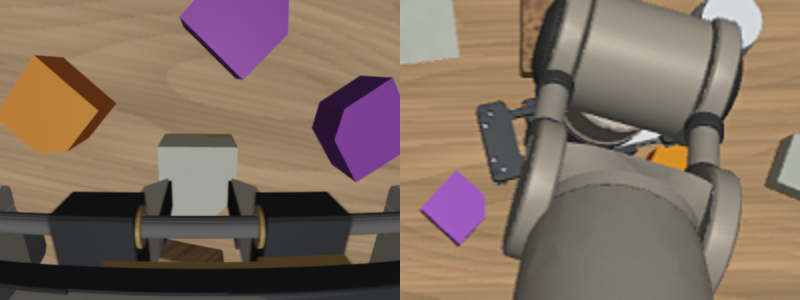

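```bash
python3 - <<'E'
from h import *
import pickle
s,c=pickle.load(open('w2.pkl','rb'))
print(s['opening'],s['grip_force'])
t=[s['tool_pos']+Ro.from_euler('xyz',s['tool_rot']).apply(v) for v in ([0,0,0],[0,.02,0],[0,-.02,0],[0,0,-.019])]
print(np.round(proj(c,t,s)))
# block top corners visible estimate (full-res px = 1.6*view)
print(np.round(onz(c,[[253,235],[380,235],[380,340],[260,340]],.04,s),4))
d=cv2.imread('pics/w2.png')[190:400,190:450]; cv2.imwrite('pics/w2c.png',cv2.resize(d,None,fx=2.7,fy=2.7))
E
```

```text
0.03626418825505179 0.0
[[320. 279.]
 [360. 279.]
 [280. 279.]
 [320. 295.]]
[[ 0.5549 -0.136   0.04  ]
 [ 0.5438 -0.0819  0.04  ]
 [ 0.5942 -0.0692  0.04  ]
 [ 0.6056 -0.1249  0.04  ]]
```

View pics/w2c.png

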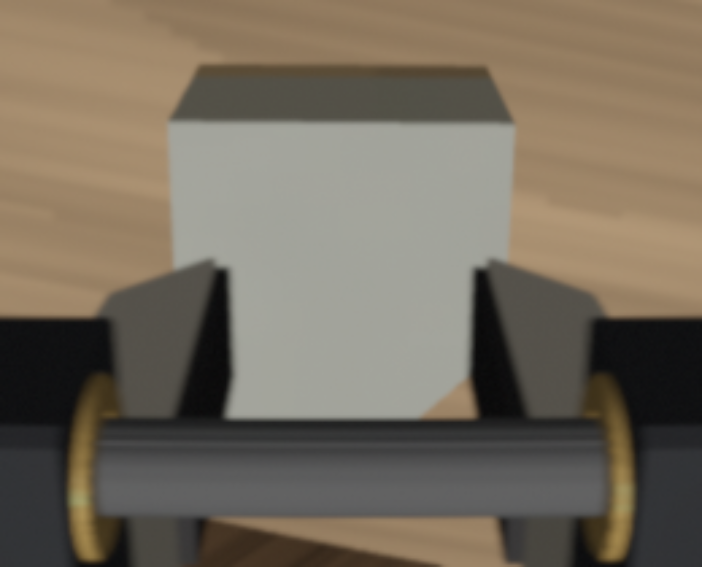

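The fingers closed above the block. From the picture width, the real fingertips sit about 29 mm short of the reported TCP, while the block is centred as measured. I'll reopen, go down 19 mm and grip again.

apply_moves --motion "100 0 0 0 0 0 0; 100 0 0 0 0 0 0; 100 0 0 0 0 0 0; 100 0 0 0 0 0 0; 100 0 0 0 0 0 0; 100 0 0 0 0 0 0; 100 0 0 0 0 0 0; 100 0 0 0 0 0 0; 100 0 0 0.5 0 0 0; 100 0 0 0.5 0 0 0; 100 0 0 0.5 0 0 0; 100 0 0 0.4 0 0 0; 100 0 0 0 0 0 0" --force 20

```text
time: 6.78
tool_pos: [0.5765, -0.1016, 0.0016]
tool_rot: [3.141, -0.001, -2.941]
contact_force: [-0.0, -0.1, -0.0]
opening: 0.0919
grip_force: 0.0
```

```bash
python3 look.py w3
```

```text
[ 0.5765 -0.1016  0.0016] [ 3.1411e+00 -7.0000e-04 -2.9415e+00] 6.775 0.007895845888897177
```

View pics/w3.png

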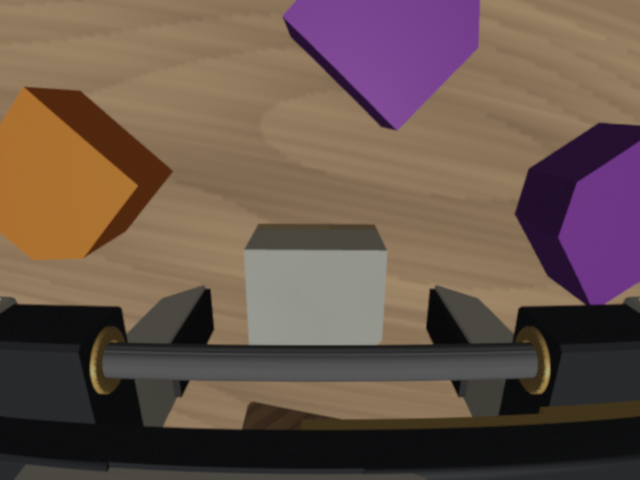

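apply_moves --motion "100 0.1 -0.14 0.4 0 0 0; 100 0 0 0.3 0 0 0; 100 0 0 0.3 0 0 0; 100 0 0 0 0 0 0; 0 0 0 0 0 0 0; 0 0 0 0 0 0 0; 0 0 0 0 0 0 0; 0 0 0 0 0 0 0; 0 0 0 0 0 0 0; 0 0 0 0 0 0 0" --force 20

```text
time: 8.07
tool_pos: [0.5761, -0.1033, -0.0079]
tool_rot: [-3.142, 0.0, -2.941]
contact_force: [-1.4, -0.4, -0.0]
opening: 0.0559
grip_force: 20.0
```

```bash
python3 - <<'E'
from plan import *
plan([.60,.205,.26],down(.266+np.pi))
B=Ro.from_euler('z',.266)*Ro.from_euler('y',-np.pi/6)
for k in ([.569,.242,.124],[.564,.244,.128]): print(B.inv().apply(np.array(k)-[.5471,.2056,.0544]))
E
```

```text
t 8.07 rotvec [-0.     0.    -0.066] rows>= 0.4 | shift cm before turn [ -8.47  29.74 -26.79] after turn [-10.41  29.12 -26.79] rows>= 6.5
[0.0613856  0.02936287 0.04492617]
[0.05966307 0.0326069  0.05053947]
```

apply_moves --motion "0 0 0 -2 0 0 0; 0 0 0 -4 0 0 0; 0 0 0 -5 0 0 0; 0 0 0 -5 0 0 0; 0 0 0 -5 0 0 0; 0 0 0 -5.8 0 0 -0.066; 0 -1.7 4.85 0 0 0 0; 0 -1.7 4.85 0 0 0 0; 0 -1.7 4.85 0 0 0 0; 0 -1.7 4.85 0 0 0 0; 0 -1.7 4.85 0 0 0 0; 0 -1.8 4.85 0 0 0 0; 0 0 0 0 0 0 0; 0 0 0 0 0 0 0"

```text
time: 9.82
tool_pos: [0.5986, 0.2043, 0.2594]
tool_rot: [-3.141, -0.001, -2.875]
contact_force: [0.1, -0.4, -2.0]
opening: 0.0557
grip_force: 20.0
```

```bash
python3 look.py w4
```

```text
[0.5986 0.2043 0.2594] [-3.1412e+00 -1.3000e-03 -2.8749e+00] 9.825 0.0045736020879640965
```

View pics/w4.png

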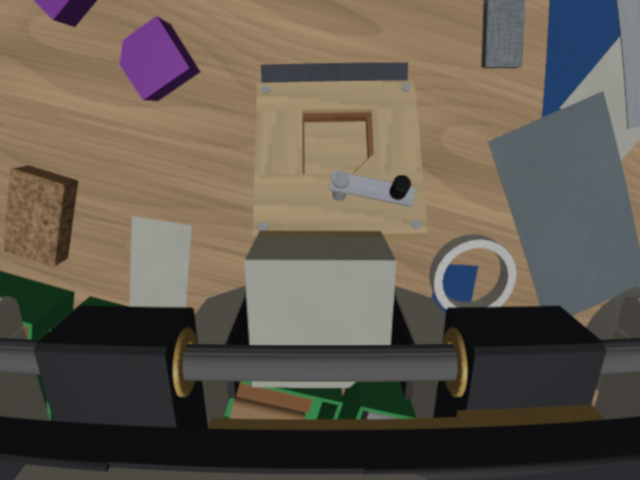

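```bash
cat > bfit.py <<'E'
from plan import *
import pickle
from scipy.optimize import least_squares
from scipy.ndimage import map_coordinates, gaussian_filter
s,c=pickle.load(open('w4.pkl','rb'))
lab=[gaussian_filter(c['img'][...,k].astype(float),.8) for k in range(3)]
def X(p,o):
    R=Ro.from_euler('z',p[3])*Ro.from_euler('y',-np.pi/6); return R.apply(o)+p[:3]
F=.016
E={'face-x':([-62,-70],[-62,70]),'face+y':([-55,75],[80,75]),'face-y':([-55,-75],[60,-75]),'face+x':([88,40],[88,70]),
   'm-x':([-32,-28],[-32,28]),'m+y':([-28,32],[10,32]),'m-y':([-28,-32],[25,-32])}
# initial from picked pixels
o4=np.array([[-62,-75,16],[-62,75,16],[88,75,16],[-32,-32,16],[-32,32,16]])/1e3
px=np.array([[258,82],[413,80],[426,233],[303,111],[373,111]])
q=least_squares(lambda p:(proj(c,X(p,o4),s)-px).ravel(),[.547,.2056,.054,.266]); p=q.x
print(np.round(p,4),np.round(q.fun,1))
for it,W in enumerate([5,4,3,3,3]):
    P=[];N=[];D=[];K=[]
    for k,(a,b) in E.items():
        a=np.array(a+[16])/1e3;b=np.array(b+[16])/1e3
        o=a+np.linspace(0,1,25)[:,None]*(b-a); u=proj(c,X(p,o),s)
        t=u[-1]-u[0]; n=np.array([-t[1],t[0]])/np.hypot(*t)
        d=np.arange(-W,W+.01,.25); Q=u[:,None]+d[None,:,None]*n
        g=sum(np.abs(np.gradient(map_coordinates(L,[Q[...,1],Q[...,0]],order=1),axis=1)) for L in lab)
        m=g.mean(0); g=g/(g.max()+1e-9)+m/m.max()
        j=g.argmax(1); P.append(o);D.append(u+d[j][:,None]*n);N.append(np.tile(n,(25,1)));K+= [k]*25
    P,N,D=map(np.concatenate,(P,N,D)); K=np.array(K)
    f=lambda p:((proj(c,X(p,P),s)-D)*N).sum(1)
    q=least_squares(f,p,loss='soft_l1',f_scale=.5); p=q.x
    print(np.round(p,4),{k:round(float(np.median(f(p)[K==k])),2) for k in E})
np.save('board.npy',p)
k=onz(c,[[400,187]],.128,s)[0]; B=Ro.from_euler('z',p[3])*Ro.from_euler('y',-np.pi/6)
# knob top point: intersect ray with board z=71mm
o,v=ray(c,[[401,185]],s); nb=B.apply([0,0,1]); l=(.071-(o-p[:3])@nb)/(v[0]@nb); kk=B.inv().apply(o+l*v[0]-p[:3]); print('knob',np.round(kk,4),'ang',np.arctan2(-(kk[0]-.052),kk[1]))
o,v=ray(c,[[340,179]],s); l=(.05-(o-p[:3])@nb)/(v[0]@nb); print('post',np.round(B.inv().apply(o+l*v[0]-p[:3]),4))
print('corners',np.round(proj(c,X(p,np.array([[-62,-75,16],[-62,75,16],[88,75,16],[88,-75,16],[-32,-32,16],[-32,32,16]])/1e3),s),1).tolist())
E
python3 bfit.py
```

```text
[0.5488 0.2078 0.0508 0.2801] [ 0.2  1.1  1.3  1.7  0.5  0.1 -0.1 -1.  -1.8 -1.7]
[0.5486 0.2069 0.0542 0.2844] {'face-x': 0.48, 'face+y': 0.07, 'face-y': 0.02, 'face+x': 0.21, 'm-x': -3.15, 'm+y': 0.19, 'm-y': -0.26}
[0.5486 0.2069 0.0544 0.2867] {'face-x': 0.43, 'face+y': -0.02, 'face-y': 0.06, 'face+x': 0.15, 'm-x': -3.24, 'm+y': 0.29, 'm-y': -0.41}
[0.5486 0.2069 0.0543 0.288 ] {'face-x': 0.5, 'face+y': -0.03, 'face-y': -0.0, 'face+x': 0.15, 'm-x': -3.0, 'm+y': 0.25, 'm-y': -0.27}
[0.5486 0.2069 0.0543 0.2886] {'face-x': 0.51, 'face+y': -0.01, 'face-y': -0.01, 'face+x': 0.23, 'm-x': -2.99, 'm+y': 0.25, 'm-y': -0.25}
[0.5486 0.2069 0.0543 0.2891] {'face-x': 0.51, 'face+y': -0.01, 'face-y': 0.0, 'face+x': 0.24, 'm-x': -2.98, 'm+y': 0.26, 'm-y': -0.24}
knob [0.0642 0.0438 0.071 ] ang -0.2726985052458995
post [ 0.0505 -0.0002  0.05  ]
corners [[256.3, 83.3], [413.7, 80.3], [427.3, 233.0], [252.5, 236.6], [301.6, 109.9], [370.5, 108.5]]
```

```bash
cat > tgt.py <<'E'
from plan import *
import sys
p=np.load('board.npy'); p[3]=.285
B=Ro.from_euler('z',p[3])*Ro.from_euler('y',-np.pi/6)
Rt=B*Ro.from_euler('z',np.pi)*Ro.from_euler('x',np.pi)
off=np.array([0.000,0,-.0079])
def tgt(bx,by,bz): return p[:3]+B.apply([bx,by,bz])-Rt.apply(off)
def where(s=None):
    s=s or robot.observe(); R=Ro.from_euler('xyz',s['tool_rot'])
    pos=B.inv().apply(s['tool_pos']+R.apply(off)-p[:3])*1e3
    print('block in board mm',np.round(pos,1),'rot err',np.round((Rt.inv()*R).as_rotvec(),3),'F board',np.round(B.inv().apply(s['contact_force']),1),'t',round(s['time'],2),'open',round(s['opening'],4))
E
python3 - <<'E'
from tgt import *
import pickle
s,c=pickle.load(open('w4.pkl','rb'))
g=cv2.cvtColor(c['img'],cv2.COLOR_RGB2GRAY).astype(float)
col=g[235:280,280:360].mean(1); r=235+np.abs(np.diff(col)).argmax()+.5
row=g[280:310,:]; m=row.mean(0); l=[230+np.abs(np.diff(m[230:262])).argmax()+.5, 380+np.abs(np.diff(m[380:410])).argmax()+.5]
print(r,l)
H=np.array(c['hand_eye']); f=240/np.tan(np.radians(c['fovy'])/2)
for u in ([320,r],[l[0],r+15],[l[1],r+15]):
    d=(np.array(u)-[c['cx'],c['cy']])/f; sl=d*(1-c['k1']*(d@d)); v=H[:3,:3]@[*sl,1]; L=(-.0479-H[2,3])/v[2]; print(np.round((H[:3,3]+L*v)*1e3,1))
where(); plan(tgt(0,0,.06),Rt)
E
```

```text
259.5 [np.float64(245.5), np.float64(393.5)]
[ 27.6  -0.2 -47.9]
[ 21.6 -28.  -47.9]
[ 21.6  27.2 -47.9]
block in board mm [147.5 -17.2 161.1] rot err [0.005 0.524 0.019] F board [ 0.3 -0.2 -1.3] t 9.88 open 0.0557
t 9.88 rotvec [-0.005 -0.524 -0.019] rows>= 2.8 | shift cm before turn [ 7.34  1.58 16.03] after turn [14.35  1.72 10.21] rows>= 2.8
```

apply_moves --motion "0 0 0 0 -0.002 -0.175 -0.006; 0 0 0 0 -0.002 -0.175 -0.006; 0 0 0 0 -0.001 -0.174 -0.007; 0 4.78 0.57 0 0 0 0; 0 4.78 0.57 0 0 0 0; 0 4.79 0.58 0 0 0 0; 0 0 0 5 0 0 0; 0 0 0 5 0 0 0; 0 0 0 2.5 0 0 0; 0 0 0 0 0 0 0; 0 0 0 0 0 0 0"

```text
time: 11.25
tool_pos: [0.5378, 0.2033, 0.0929]
tool_rot: [3.139, 0.505, -2.857]
contact_force: [-0.4, -0.2, -1.7]
opening: 0.0556
grip_force: 20.0
```

```bash
python3 -c "
from tgt import *
where(); plan(tgt(0,0,.018),Rt)"; python3 look.py w5
```

```text
block in board mm [ 9.5 -0.5 47.1] rot err [-0.003  0.019  0.   ] F board [-1.3 -0.  -1.3] t 11.25 open 0.0556
t 11.25 rotvec [ 0.003 -0.019 -0.   ] rows>= 0.1 | shift cm before turn [0.88 0.04 2.92] after turn [0.94 0.05 2.91] rows>= 0.5
[0.5378 0.2033 0.0929] [ 3.1388  0.5045 -2.857 ] 11.25 0.0071813283808859546
```

View pics/w5.png

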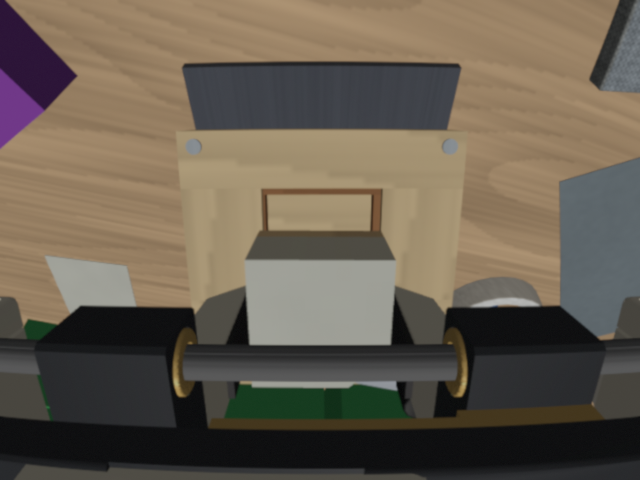

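```bash
python3 - <<'E'
from tgt import *
import pickle
s,c=pickle.load(open('w5.pkl','rb'))
I=c['img'].astype(float)
r=I[205:226,:,:].mean(0); print('row prof', [(u,*r[u].astype(int)) for u in list(range(258,274))+list(range(366,388))])
q=I[:,285:355].mean(1); print('col prof',[(v,*q[v].astype(int)) for v in range(183,202)])
nb=B.apply([0,0,1])
def bp(u,z):
    o,v=ray(c,[u],s); l=(z-(o-p[:3])@nb)/(v[0]@nb); return np.round(B.inv().apply(o+l*v[0]-p[:3])*1e3,1)
for u in ([177.5,131],[466,131],[262,215],[382,215],[320,189]): print(u,bp(u,.016))
for u in ([267,215],[372.5,215],[320,194.5]): print(u,'z0',bp(u,0),'z10',bp(u,.01))
E
```

```text
row prof [(258, np.int64(168), np.int64(150), np.int64(118)), (259, np.int64(169), np.int64(151), np.int64(118)), (260, np.int64(166), np.int64(148), np.int64(116)), (261, np.int64(151), np.int64(134), np.int64(103)), (262, np.int64(119), np.int64(101), np.int64(76)), (263, np.int64(102), np.int64(79), np.int64(55)), (264, np.int64(104), np.int64(74), np.int64(49)), (265, np.int64(91), np.int64(63), np.int64(41)), (266, np.int64(74), np.int64(53), np.int64(35)), (267, np.int64(102), np.int64(85), np.int64(62)), (268, np.int64(146), np.int64(128), np.int64(99)), (269, np.int64(162), np.int64(144), np.int64(112)), (270, np.int64(164), np.int64(147), np.int64(115)), (271, np.int64(164), np.int64(147), np.int64(115)), (272, np.int64(164), np.int64(147), np.int64(115)), (273, np.int64(165), np.int64(147), np.int64(115)), (366, np.int64(163), np.int64(145), np.int64(113)), (367, np.int64(163), np.int64(145), np.int64(113)), (368, np.int64(162), np.int64(145), np.int64(113)), (369, np.int64(157), np.int64(140), np.int64(108)), (370, np.int64(134), np.int64(116), np.int64(88)), (371, np.int6
[... 1465 characters left out ...]
, (195, np.int64(158), np.int64(138), np.int64(106)), (196, np.int64(165), np.int64(147), np.int64(114)), (197, np.int64(166), np.int64(148), np.int64(115)), (198, np.int64(166), np.int64(148), np.int64(116)), (199, np.int64(166), np.int64(148), np.int64(116)), (200, np.int64(166), np.int64(148), np.int64(116)), (201, np.int64(166), np.int64(148), np.int64(116))]
[177.5, 131] [-62.4 -73.5  16. ]
[466, 131] [-62.5  74.5  16. ]
[262, 215] [-18.1 -31.4  16. ]
[382, 215] [-18.1  32.7  16. ]
[320, 189] [-32.1  -0.5  16. ]
[267, 215] z0 [-14.5 -30.8   0. ] z10 [-16.8 -29.5  10. ]
[372.5, 215] z0 [-14.5  29.8   0. ] z10 [-16.8  28.4  10. ]
[320, 194.5] z0 [-26.4  -0.4   0. ] z10 [-28.1  -0.4  10. ]
```

```bash
sed -i 's/off=np.array.*/off=np.array([-.0004,-.0004,-.0079])/' tgt.py; python3 -c "
from tgt import *
where(); plan(tgt(.0017,-.0005,.022),Rt)"
```

```text
block in board mm [10.1 -0.7 47.3] rot err [-0.003  0.019  0.   ] F board [-0.7  0.5 -1.9] t 11.3 open 0.0559
t 11.3 rotvec [ 0.003 -0.019 -0.   ] rows>= 0.1 | shift cm before turn [0.78 0.01 2.54] after turn [0.83 0.02 2.53] rows>= 0.4
```

apply_moves --motion "0 0 0 0 0.003 -0.019 0; 0 0.41 0 0.6 0 0 0; 0 0.41 0.02 0.6 0 0 0; 0 0 0 0.6 0 0 0; 0 0 0 0.7 0 0 0; 0 0 0 0 0 0 0; 0 0 0 0 0 0 0"

```text
time: 12.18
tool_pos: [0.5473, 0.2064, 0.0828]
tool_rot: [3.137, 0.494, -2.856]
contact_force: [-0.5, -0.5, -1.9]
opening: 0.0555
grip_force: 20.0
```

```bash
python3 -c "
from tgt import *
where(); plan(tgt(.0017,-.0005,.012),Rt)"
```

```text
block in board mm [13.6 -0.6 33.3] rot err [-0.005  0.029 -0.   ] F board [-1.5 -0.3 -1.4] t 12.18 open 0.0555
t 12.18 rotvec [ 0.005 -0.029  0.   ] rows>= 0.2 | shift cm before turn [ 1.11 -0.    2.17] after turn [1.17 0.01 2.13] rows>= 0.4
```

```bash
python3 -c "
from tgt import *
print(np.round(robot.observe()['qpos'],3), np.round(robot.observe()['joint_efforts'],1))"
```

```text
[ 0.203  0.364  2.005  0.157  0.283 -1.794] [ -0.  -39.6 -19.8   0.1  -2.7  -0. ]
```

```bash
cat > kin.py <<'E'
from tgt import *
import pickle
from scipy.optimize import least_squares
def fk(k,q,s4=1):
    h,a,L2,e,L3,Lt=k; r=lambda ax,t:Ro.from_euler(ax,t)
    v=np.array([0,0,Lt]); v=r('y',q[4]).apply(v); v=r('z',s4*q[3]).apply(v); v=v+[e,0,L3]; v=r('y',q[2]).apply(v)+[0,0,L2]; v=r('y',q[1]).apply(v)+[a,0,0]; v=r('z',q[0]).apply(v)+[0,0,h]
    R=r('z',q[0])*r('y',q[1]+q[2])*r('z',s4*q[3])*r('y',q[4]); return v,R
if __name__=='__main__':
    S=[pickle.load(open(f'w{i}.pkl','rb'))[0] for i in range(1,6)]+[robot.observe()]
    q0=dict(qpos=np.array([.963,.34270695,1.52503,0,1.27539,-.14597]),tool_pos=np.array([.23363,.46963,.19335])); 
    for s4 in(1,-1):
        f=lambda k:np.concatenate([fk(k,s['qpos'],s4)[0]-s['tool_pos'] for s in S+[q0]])
        r=least_squares(f,[.3,0,.4,0,.4,.3]); print(s4,np.round(r.x,4),'max res mm',1e3*abs(r.fun).max())
        if s4==1 or abs(r.fun).max()<best: best=abs(r.fun).max(); np.save('kin.npy',np.r_[r.x,s4])
    for s in S[-2:]:
        R=Ro.from_euler('xyz',s['tool_rot']); _,Rk=fk(np.load('kin.npy')[:6],s['qpos'],np.load('kin.npy')[6]); print((Rk.inv()*R).as_euler('zyx'),s['qpos'][5])
E
python3 kin.py
```

```text
1 [ 0.2624 -0.0299  0.5434  0.0655  0.3971  0.4011] max res mm 73.62651771542664
-1 [0.1676 0.0418 0.4541 0.0199 0.3551 0.2804] max res mm 103.37671387390701
[-2.20411110e-01  2.22044605e-16 -4.44089210e-16] -1.791207437101853
[-2.22998699e-01  4.44089210e-16 -4.44089210e-16] -1.793795025418485
```

```bash
cat > kin.py <<'E'
from tgt import *
import pickle
from scipy.optimize import least_squares
r=lambda ax,t:Ro.from_euler(ax,t)
def fk(k,q):
    h,a,dy,L2,e,L3,wx,wy,tx,Lt=k
    v=np.array([tx,0,Lt]); v=r('y',q[4]).apply(v)+[wx,wy,0]; v=r('z',q[3]).apply(v); v=v+[e,0,L3]; v=r('y',q[2]).apply(v)+[0,0,L2]; v=r('y',q[1]).apply(v)+[a,dy,0]; v=r('z',q[0]).apply(v)+[0,0,h]
    return v,r('z',q[0])*r('y',q[1]+q[2])*r('z',q[3])*r('y',q[4])*r('z',q[5]+np.pi/2)
if __name__=='__main__':
    S=[pickle.load(open(f'w{i}.pkl','rb'))[0] for i in range(1,6)]+[robot.observe()]
    S.append(dict(qpos=np.array([.963,.34270695,1.52503,0,1.27539,-.14597]),tool_pos=np.array([.23363,.46963,.19335]))) 
    x0=np.array([.3,0,.07,.4,0,.4,0,0,0,.3])
    f=lambda k:np.concatenate([np.concatenate([fk(k,s['qpos'])[0]-s['tool_pos'] for s in S]),1e-3*(k-x0)])
    o=least_squares(f,x0); print(np.round(o.x,4),'max res mm',1e3*abs(o.fun[:-10]).max()); np.save('kin.npy',o.x)
    for s in S[-3:-1]: print((fk(o.x,s['qpos'])[1].inv()*Ro.from_euler('xyz',s['tool_rot'])).magnitude())
E
python3 kin.py
```

```text
[ 2.229e-01 -0.000e+00  7.650e-02  5.062e-01  4.650e-02  3.796e-01
 -0.000e+00 -1.000e-04 -0.000e+00  3.508e-01] max res mm 0.0023889335606930295
8.290907553106879e-16
6.059153446764281e-16
```

```bash
cat > ik.py <<'E'
from kin import *
k=np.load('kin.npy'); lo=np.array([-2.53,-.77,.04,-1,-10,-3.11]); hi=np.array([2.53,2.02,2.7,4.14,2.66,3.11])
def ik(pos,R,q0,free=True):
    l=lo.copy(); l[4]=-.6 if free else .285
    def f(q): v,Rk=fk(k,q); return np.r_[(v-pos)*10,(Rk.inv()*R).as_rotvec()]
    o=least_squares(f,np.clip(q0,l+1e-3,hi-1e-3),bounds=(l,hi)); return o.x,abs(o.fun).max()
if __name__=='__main__':
    q0=robot.observe()['qpos']
    for tipz in (-.0079,.005):   # TCP in block z
      for bz in (.0,.010,.03):
        for d in (0,.1,.2,.3,.4):
          # tool leaned by d: more vertical; grip point (29mm behind TCP + ~8) kept on block centre line
          Rl=Rt*Ro.from_euler('y',d)
          g=p[:3]+B.apply([.0017,-.0005,bz+.03])
          back=-(-tipz+.03)   # tool z of grip point, at block z=.03
          pos=g-Rl.apply([0,0,back])
          q,e=ik(pos,Rl,q0); print(tipz,bz,d,np.round(q,2),round(e,4))
E
python3 ik.py
```

```text
-0.0079 0.0 0 [ 0.21  0.44  2.05  0.29  0.14 -1.92] 0.0
-0.0079 0.0 0.1 [ 0.21  0.45  1.96  0.1   0.31 -1.73] 0.0
-0.0079 0.0 0.2 [ 0.22  0.47  1.87  0.05  0.48 -1.68] 0.0
-0.0079 0.0 0.3 [ 0.22  0.49  1.79  0.02  0.64 -1.65] 0.0
-0.0079 0.0 0.4 [ 0.22  0.53  1.69  0.01  0.79 -1.64] 0.0
-0.0079 0.01 0 [ 0.21  0.41  2.05  0.26  0.16 -1.89] 0.0
-0.0079 0.01 0.1 [ 0.21  0.42  1.97  0.1   0.33 -1.73] 0.0
-0.0079 0.01 0.2 [ 0.21  0.44  1.88  0.05  0.5  -1.68] 0.0
-0.0079 0.01 0.3 [ 0.22  0.47  1.79  0.02  0.65 -1.65] 0.0
-0.0079 0.01 0.4 [ 0.22  0.51  1.7   0.01  0.81 -1.64] 0.0
-0.0079 0.03 0 [ 0.2   0.37  2.06  0.21  0.2  -1.85] 0.0
-0.0079 0.03 0.1 [ 0.21  0.38  1.98  0.09  0.37 -1.72] 0.0
-0.0079 0.03 0.2 [ 0.21  0.4   1.89  0.05  0.53 -1.68] 0.0
-0.0079 0.03 0.3 [ 0.22  0.43  1.8   0.02  0.68 -1.65] 0.0
-0.0079 0.03 0.4 [ 0.22  0.47  1.71  0.01  0.84 -1.64] 0.0
0.005 0.0 0 [ 0.2   0.41  2.05  0.25  0.16 -1.89] 0.0
0.005 0.0 0.1 [ 0.21  0.42  1.97  0.09  0.34 -1.73] 0.0
0.005 0.0 0.2 [ 0.22  0.44  1.87  0.05  0.51 -1.68] 0.0
0.005 0.0 0.3 [ 0.22  0.47  1.78  0.02  0.67 -1.65] 0.0
0.005 0.0 0.4 [ 0.22  0.51  1.69  0.01  0.82 -1.64] 0.0
0.005 0.01 0 [ 0.2   0.38  2.06  0.23  0.18 -1.86] 0.0
0.005 0.01 0.1 [ 0.21  0.39  1.97  0.09  0.36 -1.72] 0.0
0.005 0.01 0.2 [ 0.21  0.42  1.88  0.05  0.52 -1.68] 0.0
0.005 0.01 0.3 [ 0.22  0.45  1.79  0.02  0.68 -1.65] 0.0
0.005 0.01 0.4 [ 0.22  0.49  1.69  0.01  0.83 -1.64] 0.0
0.005 0.03 0 [ 0.2   0.34  2.07  0.19  0.22 -1.83] 0.0
0.005 0.03 0.1 [ 0.21  0.35  1.98  0.08  0.39 -1.72] 0.0
0.005 0.03 0.2 [ 0.21  0.38  1.89  0.04  0.56 -1.68] 0.0
0.005 0.03 0.3 [ 0.22  0.41  1.8   0.02  0.71 -1.65] 0.0
0.005 0.03 0.4 [ 0.22  0.45  1.7   0.01  0.86 -1.64] 0.0
```

```bash
cat > w.py <<'E'
from ik import *
import sys
G=np.array([-.0004,-.0004,-.0379])
Rl=Rt*Ro.from_euler('y',.12)
def whr(s=None):
    s=s or robot.observe(); R=Ro.from_euler('xyz',s['tool_rot'])
    print('gp',np.round(B.inv().apply(s['tool_pos']+R.apply(G)-p[:3])*1e3-[0,0,30],1),'roterr',np.round((Rl.inv()*R).as_rotvec(),3),'F',np.round(B.inv().apply(s['contact_force']),1),'q5',round(s['qpos'][4],3),'open',round(s['opening'],4),'grip',s['grip_force'],'t',round(s['time'],2))
def go(x,y,z): plan(p[:3]+B.apply(np.array([x,y,z+30])/1e3)-Rl.apply(G),Rl)
if __name__=='__main__':
    whr(); go(*map(float,sys.argv[1:4]))
E
python3 w.py 1.7 -0.5 16
```

```text
gp [14.5 -0.7 33.3] roterr [-0.005 -0.091 -0.001] F [-1.5 -0.3 -1.4] q5 0.283 open 0.0555 grip 19.992177486419678 t 12.18
t 12.18 rotvec [0.005 0.091 0.001] rows>= 0.5 | shift cm before turn [ 1.57 -0.    1.75] after turn [1.41 0.01 1.88] rows>= 0.4
```

apply_moves --motion "0 0 0 0 0.005 0.091 0.001; 0 0.47 0 0 0 0 0; 0 0.47 0.01 0 0 0 0; 0 0.47 0 0 0 0 0; 0 0 0 0.5 0 0 0; 0 0 0 0.5 0 0 0; 0 0 0 0 0 0 0"

```text
time: 13.05
tool_pos: [0.5388, 0.2039, 0.0679]
tool_rot: [-3.141, 0.404, -2.857]
contact_force: [-0.5, -0.7, -2.3]
opening: 0.0557
grip_force: 20.0
```

```bash
python3 w.py 1.7 -0.5 16
```

```text
gp [ 2.9 -0.5 24.5] roterr [ 0. -0.  0.] F [-1.7 -0.5 -1.6] q5 0.391 open 0.0557 grip 19.994603097438812 t 13.05
t 13.05 rotvec [-0.  0. -0.] rows>= 0.0 | shift cm before turn [0.02 0.   0.85] after turn [0.02 0.   0.85] rows>= 0.1
```

apply_moves --motion "0 0.02 0 0.45 0 0 0; 0 0 0 0.4 0 0 0; 0 0 0 0 0 0 0" --force 7

```text
time: 13.42
tool_pos: [0.5417, 0.2048, 0.0601]
tool_rot: [-3.141, 0.404, -2.857]
contact_force: [-0.1, -0.6, -2.1]
opening: 0.0556
grip_force: 7.0
```

apply_moves --motion "0 0 0 0.2 0 0 0; 0 0 0 0.2 0 0 0; 0 0 0 0 0 0 0"

```text
time: 13.8
tool_pos: [0.5433, 0.2052, 0.0568]
tool_rot: [-3.141, 0.404, -2.857]
contact_force: [-0.1, 0.6, -2.0]
opening: 0.0559
grip_force: 7.0
```

```bash
python3 w.py 1.7 -0.5 10
```

```text
gp [ 1.3 -0.5 12.5] roterr [ 0. -0.  0.] F [-1.   0.6 -1.8] q5 0.365 open 0.0559 grip 6.995330527424812 t 13.8
t 13.8 rotvec [-0.  0. -0.] rows>= 0.0 | shift cm before turn [-0.07  0.    0.24] after turn [-0.07  0.    0.24] rows>= 0.0
```

Still no contact; I'll go on in 2 mm steps.

apply_moves --motion "0 -0.05 0 0.2 0 0 0; 0 -0.02 0 0.2 0 0 0; 0 0 0 0 0 0 0"

```text
time: 14.18
tool_pos: [0.5454, 0.2059, 0.0533]
tool_rot: [-3.141, 0.404, -2.857]
contact_force: [-0.2, -0.8, -0.7]
opening: 0.0562
grip_force: 7.0
```

apply_moves --motion "0 -0.02 0 0.2 0 0 0; 0 0 0 0 0 0 0"

```text
time: 14.42
tool_pos: [0.5465, 0.2062, 0.0517]
tool_rot: [-3.141, 0.404, -2.857]
contact_force: [0.4, 0.1, -1.3]
opening: 0.0559
grip_force: 7.0
```

```bash
python3 w.py 1.7 -0.5 4
```

```text
gp [ 1.6 -0.5  6.4] roterr [ 0.    -0.001  0.   ] F [-0.3 -0.1 -1.3] q5 0.355 open 0.0559 grip 6.9953810423612595 t 14.43
t 14.43 rotvec [-0.     0.001 -0.   ] rows>= 0.0 | shift cm before turn [-0.04  0.    0.24] after turn [-0.04  0.    0.24] rows>= 0.0
```

apply_moves --motion "0 -0.02 0 0.2 0 0 0; 0 -0.02 0 0.1 0 0 0; 0 0 0 0 0 0 0"

```text
time: 14.8
tool_pos: [0.5488, 0.2069, 0.0502]
tool_rot: [-3.141, 0.407, -2.857]
contact_force: [-1.0, 0.8, 5.3]
opening: 0.0559
grip_force: 7.0
```

apply_moves --motion "0 -0.02 0 0.15 0 0 0; 0 0 0 0 0 0 0"

```text
time: 15.05
tool_pos: [0.5494, 0.2071, 0.0489]
tool_rot: [-3.141, 0.407, -2.857]
contact_force: [-3.3, -0.5, 6.1]
opening: 0.056
grip_force: 7.0
```

```bash
python3 w.py 1.7 -0.5 1; python3 look.py w6; python3 - <<'E'
import cv2
a=cv2.imread('pics/w6.png'); cv2.imwrite('pics/w6c.png',cv2.resize(a[150:400,180:480],None,fx=2.4,fy=2.4))
E
```

```text
gp [ 2.8 -0.5  2.5] roterr [ 0.    -0.003  0.   ] F [0.2 0.5 6.9] q5 0.347 open 0.056 grip 7.000533118844032 t 15.05
t 15.05 rotvec [-0.     0.003 -0.   ] rows>= 0.0 | shift cm before turn [ 0.1  -0.    0.17] after turn [ 0.1  -0.    0.17] rows>= 0.0
[0.5494 0.2071 0.0489] [-3.1413  0.4066 -2.8569] 15.05 0.0018707303181701124
```

View pics/w6c.png

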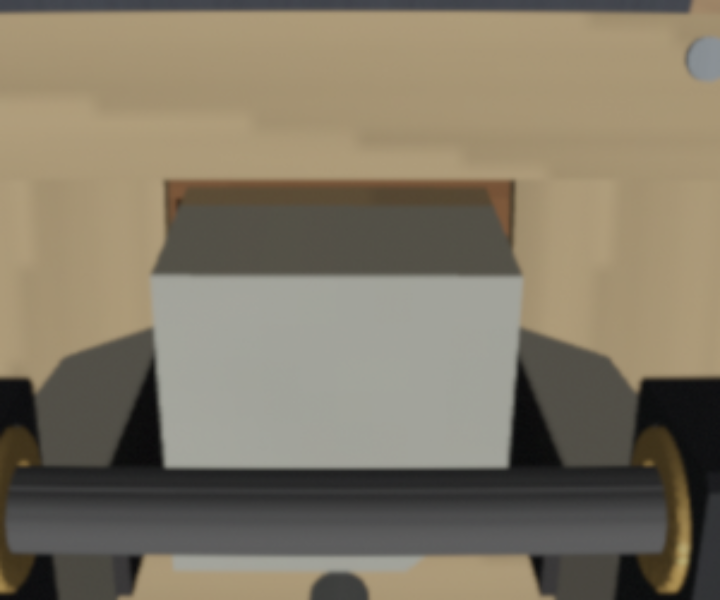

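apply_moves --motion "72 0 0 0 0 0 0; 72 0 0 0 0 0 0; 72 0 0 0 0 0 0; 72 0 0 0 0 0 0"

```text
time: 15.6
tool_pos: [0.5486, 0.2068, 0.0477]
tool_rot: [-3.141, 0.404, -2.857]
contact_force: [-0.4, 0.1, 0.1]
opening: 0.0661
grip_force: 0.0
```

```bash
python3 w.py 1.7 -0.5 1; python3 look.py w7; cat > top.py <<'E'
from w import *
# fit block top plate in board frame: visible top-face near edge + sides -> search over block pose (x,y,z,tilt about y) vs edges
import sys
def meas(n):
    s,c=pickle.load(open(n+'.pkl','rb')); g=cv2.GaussianBlur(cv2.cvtColor(c['img'],cv2.COLOR_RGB2GRAY),(3,3),0).astype(float)
    o,v=ray(c,[[320,262]],s)
    # near top edge: strongest dark->bright going down in rows 235..300
    cols=np.arange(285,356,10); rr=[]
    for u in cols:
        d=np.diff(g[225:310,u-2:u+3].mean(1)); rr.append(225+d.argmax()+.5)
    r=np.median(rr); m=g[int(r)+4:int(r)+12].mean(0); d=np.diff(m)
    l=225+d[225:275].argmax()+.5; h=365+d[365:415].argmin()+.5
    rb=[]  # lower edge of front side face
    for u in cols:
        d=np.abs(np.diff(g[int(r)-60:int(r)-5,u-2:u+3].mean(1))); rb.append(int(r)-60+d.argmax()+.5)
    print(n,'edge row',r,np.ptp(rr),'l,r',l,h,'width',h-l,'lower',np.round(rb,1))
    for z in (.040,.043,.046,.050):
        b=[]
        for u in ([320,r],[l,r+8],[h,r+8]):
            o,v=ray(c,[u],s); nb=B.apply([0,0,1]); t=(z-(o-p[:3])@nb)/(v[0]@nb); b.append(B.inv().apply(o+t*v[0]-p[:3])*1e3)
        print('z',z,'x edge',round(b[0][0],1),'-> cx',round(b[0][0]+28,1),'y',round(b[1][1],1),round(b[2][1],1),'w',round(b[2][1]-b[1][1],1))
for n in sys.argv[1:]: meas(n)
E
python3 top.py w5 w6 w7
```

```text
gp [ 1.5 -0.5  1.9] roterr [ 0. -0.  0.] F [-0.2  0.2  0.3] q5 0.347 open 0.0661 grip 0.0 t 15.6
t 15.6 rotvec [-0.  0. -0.] rows>= 0.0 | shift cm before turn [-0.03  0.    0.08] after turn [-0.03  0.    0.08] rows>= 0.0
[0.5486 0.2068 0.0477] [-3.1414  0.4039 -2.8569] 15.6 0.0012360466393722075
w5 edge row 259.5 0.0 l,r 244.5 400.5 width 156.0 lower [230.5 230.5 230.5 230.5 230.5 230.5 230.5 230.5]
z 0.04 x edge -1.3 -> cx 26.7 y -37.7 39.2 w 76.9
z 0.043 x edge -2.3 -> cx 25.7 y -37.2 38.5 w 75.7
z 0.046 x edge -3.3 -> cx 24.7 y -36.6 37.9 w 74.5
z 0.05 x edge -4.7 -> cx 23.3 y -35.8 37.1 w 72.9
w6 edge row 264.5 0.0 l,r 242.5 397.5 width 155.0 lower [224.5 224.5 224.5 224.5 224.5 224.5 224.5 224.5]
z 0.04 x edge -20.7 -> cx 7.3 y -30.1 29.6 w 59.6
z 0.043 x edge -21.5 -> cx 6.5 y -29.5 29.0 w 58.5
z 0.046 x edge -22.2 -> cx 5.8 y -28.9 28.4 w 57.3
z 0.05 x edge -23.2 -> cx 4.8 y -28.1 27.6 w 55.7
w7 edge row 267.5 1.0 l,r 242.5 397.5 width 155.0 lower [227.5 227.5 227.5 227.5 227.5 227.5 227.5 227.5]
z 0.04 x edge -21.0 -> cx 7.0 y -30.0 29.5 w 59.5
z 0.043 x edge -21.7 -> cx 6.3 y -29.4 28.9 w 58.3
z 0.046 x edge -22.5 -> cx 5.5 y -28.9 28.3 w 57.1
z 0.05 x edge -23.5 -> cx 4.5 y -28.1 27.5 w 55.6
```

```bash
python3 - <<'E'
from w import *
s,c=pickle.load(open('w7.pkl','rb')); I=c['img'].astype(float)
q=I[:,290:350].mean(1); print([(v,*map(int,q[v])) for v in range(222,272)])
E
```

```text
[(222, 172, 154, 121), (223, 172, 154, 121), (224, 171, 153, 121), (225, 171, 153, 120), (226, 168, 149, 117), (227, 155, 133, 101), (228, 132, 103, 74), (229, 117, 84, 57), (230, 107, 79, 53), (231, 97, 75, 52), (232, 89, 74, 52), (233, 88, 73, 52), (234, 87, 73, 52), (235, 87, 73, 52), (236, 88, 73, 52), (237, 87, 74, 53), (238, 86, 75, 58), (239, 83, 78, 65), (240, 82, 79, 69), (241, 82, 80, 70), (242, 82, 80, 70), (243, 82, 80, 70), (244, 82, 80, 70), (245, 82, 80, 70), (246, 82, 80, 70), (247, 82, 80, 70), (248, 82, 80, 70), (249, 82, 80, 70), (250, 82, 80, 70), (251, 82, 80, 70), (252, 82, 80, 70), (253, 82, 80, 70), (254, 82, 80, 70), (255, 82, 80, 70), (256, 82, 80, 70), (257, 82, 80, 70), (258, 82, 80, 70), (259, 82, 80, 70), (260, 82, 80, 70), (261, 82, 80, 70), (262, 82, 80, 70), (263, 82, 80, 70), (264, 82, 80, 70), (265, 82, 80, 70), (266, 82, 80, 71), (267, 92, 91, 81), (268, 122, 122, 113), (269, 148, 149, 140), (270, 159, 160, 152), (271, 161, 162, 154)]
```

```bash
cat > pose.py <<'E'
from w import *
def pose(n,top,ply,bot,wid=None):
    s,c=pickle.load(open(n+'.pkl','rb'))
    pts=np.array([[-.028,0,.04],[-.028,0,.01],[-.028,0,0]]); sd=np.array([[-.024,-.028,.04],[-.024,.028,.04]])
    def X(a,o): return p[:3]+B.apply(Ro.from_euler('y',a[2]).apply(o)+[a[0],0,a[1]])
    def f(a):
        v=proj(c,X(a,pts),s)[:,1]; e=[v[0]-top,v[1]-ply]
        if bot: e.append(v[2]-bot)
        if wid: w=proj(c,X(a,sd),s)[:,0]; e.append((w[1]-w[0]-wid)*.5)
        return np.array(e)
    o=least_squares(f,[0,0,0]); print(n,'bottom centre x,z mm',np.round(o.x[:2]*1e3,1),'tilt',round(o.x[2],3),'res',np.round(o.fun,2))
    for z in (0,10): # constrained flat
        a=least_squares(lambda x:f([x[0],z/1e3,0]),[0]); print('  flat z',z,'x',np.round(a.x*1e3,1),'res',np.round(a.fun,1))
if __name__=='__main__':
    pose('w7',268.3,238.6,None,155); pose('w7',268.3,238.6,230.3,155)
    s,c=pickle.load(open('w7.pkl','rb'))
    print('mouth edge row predicted',proj(c,p[:3]+B.apply([-.032,0,.016]),s), 'measured 227.8')
E
python3 pose.py
```

```text
w7 bottom centre x,z mm [-2.9  5.4] tilt 0.183 res [-0.  0.  0.]
  flat z 0 x [4.7] res [-6.6  7.6 -4.4]
  flat z 10 x [2.6] res [-6.   7.2  0.7]
w7 bottom centre x,z mm [-3.   5.4] tilt 0.186 res [ 0.04 -0.19  0.15 -0.  ]
  flat z 0 x [3.2] res [-10.7   4.2   8.6  -4.2]
  flat z 10 x [1.2] res [-9.9  4.   8.2  0.8]
mouth edge row predicted [[320.58974514 229.13812897]] measured 227.8
```

apply_moves --motion "0 0 0 0 0 0 0; 0 0 0 0 0 0 0; 0 0 0 0 0 0 0; 0 -0.1 0 -0.01 0 0 0; 0 -0.1 0 -0.01 0 0 0; 0 -0.1 0 -0.01 0 0 0; 0 -0.1 0 -0.01 0 0 0; 0 -0.1 0 -0.01 0 0 0; 0 0 0 0 0 0 0" --force 8

```text
time: 16.77
tool_pos: [0.5518, 0.2078, 0.0497]
tool_rot: [-3.142, 0.402, -2.857]
contact_force: [-4.3, -1.9, 0.2]
opening: 0.0558
grip_force: 8.0
```

```bash
python3 w.py 1.7 -0.5 1;python3 look.py w8; cat > rows.py <<'E'
from pose import *
def auto(n):
    s,c=pickle.load(open(n+'.pkl','rb')); I=c['img'].astype(float); q=I[:,290:350].mean(1)
    g=q.sum(1); top=235+np.diff(g[235:300]).argmax()+.5
    # subpixel half crossing of top edge
    t=int(top); lo,hi=g[t-6],g[t+6]; k=np.where(g[t-6:t+7]>(lo+hi)/2)[0][0]+t-6; top=k-1+((lo+hi)/2-g[k-1])/(g[k]-g[k-1])
    rb=q[:,0]-q[:,2]; seg=rb[t-8:t-60:-1]; base=seg[:5].mean(); 
    mx=seg[:].copy(); k=np.where(seg>base+12)[0]; ply=t-8-k[0]+.5 if len(k) else None
    m=g[int(top)+4:int(top)+12] ; gg=I[int(top)+4:int(top)+12].mean((0,2)); d=np.diff(gg)
    l=225+d[225:275].argmax(); h=365+d[365:415].argmin(); print(n,'top',round(top,1),'ply',ply,'width',h-l,'ctr',(h+l)/2)
    if ply: pose(n,top,ply,None,h-l)
    print('profile r-b',[(v,int(rb[v])) for v in range(t-50,t-15,2)])
import sys
for n in sys.argv[1:]: auto(n)
E
python3 rows.py w7 w8
```

```text
gp [ 5.5 -0.5  1.9] roterr [0.    0.002 0.   ] F [-3.9 -0.6  2.5] q5 0.361 open 0.0558 grip 7.998851090669632 t 16.77
t 16.77 rotvec [-0.    -0.002 -0.   ] rows>= 0.0 | shift cm before turn [ 0.36 -0.    0.13] after turn [ 0.36 -0.    0.13] rows>= 0.1
[0.5518 0.2078 0.0497] [-3.1416  0.4018 -2.8568] 16.775 0.0014894793474193226
w7 top 268.0 ply 238.5 width 155 ctr 319.5
w7 bottom centre x,z mm [-2.9  5.4] tilt 0.18 res [-0. -0. -0.]
  flat z 0 x [4.7] res [-6.5  7.5 -4.4]
  flat z 10 x [2.5] res [-6.   7.1  0.7]
profile r-b [(217, 50), (219, 50), (221, 51), (223, 50), (225, 50), (227, 53), (229, 59), (231, 44), (233, 35), (235, 35), (237, 33), (239, 17), (241, 11), (243, 11), (245, 11), (247, 11), (249, 11), (251, 11)]
w8 top 267.7 ply 237.5 width 155 ctr 319.5
w8 bottom centre x,z mm [0.5 5.3] tilt 0.193 res [0. 0. 0.]
  flat z 0 x [8.4] res [-7.   8.  -4.4]
  flat z 10 x [6.3] res [-6.4  7.6  0.7]
profile r-b [(217, 51), (219, 57), (221, 60), (223, 59), (225, 59), (227, 53), (229, 49), (231, 39), (233, 35), (235, 35), (237, 32), (239, 14), (241, 11), (243, 11), (245, 11), (247, 11), (249, 11), (251, 11)]
```

apply_moves --motion "75 0 0 0 0 0 0; 75 0 0 0 0 0 0; 75 0 0 0 0 0 0; 75 0 0 0 0 0 0"

```text
time: 17.32
tool_pos: [0.5532, 0.2081, 0.0505]
tool_rot: [-3.141, 0.405, -2.857]
contact_force: [0.3, 0.4, 0.5]
opening: 0.0687
grip_force: 0.0
```

```bash
python3 w.py 1.7 -0.5 1;python3 look.py w9; python3 rows.py w9
```

```text
gp [ 7.  -0.6  1.9] roterr [ 0.    -0.001  0.   ] F [0.6 0.3 0.2] q5 0.359 open 0.0687 grip 0.0 t 17.32
t 17.32 rotvec [-0.     0.001 -0.   ] rows>= 0.0 | shift cm before turn [0.52 0.01 0.15] after turn [0.52 0.01 0.15] rows>= 0.1
[0.5532 0.2081 0.0505] [-3.1414  0.4049 -2.857 ] 17.325 0.0033263163403032033
w9 top 234.0 ply 223.5 width 148 ctr 319.0
w9 bottom centre x,z mm [0.1 0.1] tilt -0.011 res [ 0. -0.  0.]
  flat z 0 x [-0.3] res [ 0.4 -0.4  0.1]
  flat z 10 x [-1.8] res [ 0.8 -0.7  5.2]
profile r-b [(185, 48), (187, 48), (189, 48), (191, 48), (193, 48), (195, 48), (197, 48), (199, 48), (201, 49), (203, 49), (205, 50), (207, 50), (209, 50), (211, 49), (213, 50), (215, 53), (217, 59), (219, 58)]
```

```bash
cat > kn.py <<'E'
from w import *
K=np.array([0,0,-.037])
def kt(x,y,z): return p[:3]+B.apply(np.array([x,y,z])/1e3)-Rl.apply(K)
def kw():
    s=robot.observe(); R=Ro.from_euler('xyz',s['tool_rot']); print('K in board',np.round(B.inv().apply(s['tool_pos']+R.apply(K)-p[:3])*1e3,1),'F',np.round(B.inv().apply(s['contact_force']),1),'open',s['opening'])
if __name__=='__main__':
    q=robot.observe()['qpos']; kw()
    for a in (-.27,.3,.8,1.2,1.6):
        q,e=ik(kt(52-46*np.sin(a),.5+46*np.cos(a),62),Rl,q); print(a,np.round(q,2),round(e,5))
    print('via'); plan(kt(64,44.5,110),Rl); print('knob'); plan(kt(64,44.5,62),Rl)
    s,c=pickle.load(open('w4.pkl','rb'))
E
python3 kn.py
```

```text
K in board [ 6.4 -0.1 31. ] F [-0.1 -0.5  1.1] open 0.06860319073857664
-0.27 [ 0.31  0.42  1.77 -0.02  0.55 -1.53] 0.0
0.3 [ 0.31  0.4   1.84 -0.02  0.49 -1.53] 0.0
0.8 [ 0.29  0.39  1.9  -0.    0.45 -1.57] 0.0
1.2 [ 0.25  0.38  1.93  0.03  0.42 -1.63] 0.0
1.6 [ 0.21  0.38  1.95  0.07  0.41 -1.71] 0.0
via
t 17.38 rotvec [-0.     0.001 -0.   ] rows>= 0.0 | shift cm before turn [-4.78  4.46 -8.53] after turn [-4.77  4.46 -8.53] rows>= 1.7
knob
t 17.38 rotvec [-0.     0.001 -0.   ] rows>= 0.0 | shift cm before turn [-5.35  4.46 -3.76] after turn [-5.34  4.46 -3.76] rows>= 1.3
```

apply_moves --motion "100 0 0 0 0 0 0; 100 0 0 0 0 0 0; 100 0 0 -1 0 0 0; 100 0 0 -2 0 0 0; 100 0 0 -4 0 0 0; 100 0 0 -4 0 0 0; 45 0 0 0 0 0 0; 45 0 0 0 0 0 0" --force 12

```text
time: 18.38
tool_pos: [0.5111, 0.1958, 0.1514]
tool_rot: [-3.141, 0.404, -2.857]
contact_force: [0.0, 0.7, -0.2]
opening: 0.0765
grip_force: 0.0
```

```bash
python3 kn.py; python3 look.py w10; python3 - <<'E'
from kn import *
s,c=pickle.load(open('w10.pkl','rb')); I=c['img'].astype(float)
print('pred knob top px', proj(c,p[:3]+B.apply([[.0643,.0443,.071],[.0643,.0443,.049],[.052,0,.049]]),s))
r=robot.search_frame('block',c); print([(np.round(B.inv().apply(np.array(d['centre'])-p[:3])*1e3,1),round(d['score'],2)) for d in r])
r=robot.search_frame('latch_knob',c); print([(np.round(B.inv().apply(np.array(d['centre'])-p[:3])*1e3,1),round(d['score'],2)) for d in r])
E
```

```text
K in board [ 1.900e+01 -1.000e-01  1.403e+02] F [ 0.1  0.7 -0.3] open 0.07649422533542437
-0.27 [ 0.31  0.42  1.77 -0.02  0.55 -1.53] 0.0
0.3 [ 0.31  0.4   1.84 -0.02  0.49 -1.53] 0.0
0.8 [ 0.29  0.39  1.9  -0.    0.45 -1.57] 0.0
1.2 [ 0.25  0.38  1.93  0.03  0.42 -1.63] 0.0
1.6 [ 0.21  0.38  1.95  0.07  0.41 -1.71] 0.0
via
t 18.38 rotvec [-0.     0.001 -0.   ] rows>= 0.0 | shift cm before turn [-4.82  4.46  2.47] after turn [-4.82  4.46  2.47] rows>= 1.1
knob
t 18.38 rotvec [-0.     0.001 -0.   ] rows>= 0.0 | shift cm before turn [-5.39  4.46  7.24] after turn [-5.4   4.46  7.24] rows>= 1.6
[0.5111 0.1958 0.1514] [-3.1414  0.4043 -2.8569] 18.375 0.02831343196777182
pred knob top px [[393.664632   343.65159398]
 [387.80273787 329.38980121]
 [320.07219296 311.77225163]]
[(array([ -90.6, -163.6,   37.5]), 0.9), (array([-5.2,  3.4, 40.6]), 0.7)]
[(array([54.8, 28.5, 51.4]), 0.73)]
```

apply_moves --motion "45 -2.4 2.23 1.2 0 0 0; 45 -2.42 2.23 1.27 0 0 0; 45 0 0 0 0 0 0; 45 -0.19 0 1.6 0 0 0; 45 -0.19 0 1.6 0 0 0; 45 0 0 0 0 0 0"

```text
time: 19.27
tool_pos: [0.5655, 0.2576, 0.1175]
tool_rot: [-3.141, 0.401, -2.858]
contact_force: [0.6, -0.2, 0.1]
opening: 0.041
grip_force: 0.0
```

```bash
python3 kn.py|head -1; python3 look.py w11; python3 - <<'E'
from kn import *
s,c=pickle.load(open('w11.pkl','rb'))
print(proj(c,p[:3]+B.apply([[.0643,.0443,.071],[.052,0,.049]]),s)); plan(kt(64,44.5,62),Rl)
E
```

```text
K in board [62.4 43.9 76.2] F [ 0.5 -0.3 -0.1] open 0.041020914752490305
[0.5655 0.2576 0.1175] [-3.1413  0.4006 -2.8577] 19.275 0.016965672954089194
[[321.27795016 313.58347296]
 [227.76736624 272.34872404]]
t 19.32 rotvec [-0.001 -0.002 -0.001] rows>= 0.0 | shift cm before turn [-0.27  0.06  1.47] after turn [-0.27  0.06  1.47] rows>= 0.2
```

View pics/w11.png

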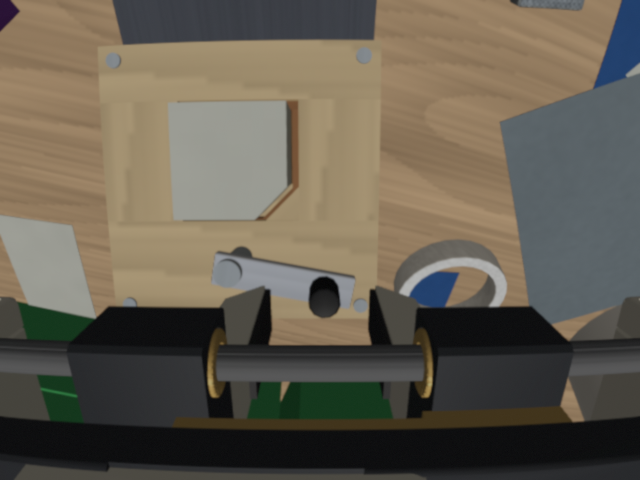

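apply_moves --motion "45 0.12 0.16 0.7 0 0 0; 45 0 0 0.75 0 0 0; 45 0 0 0 0 0 0; 0 0 0 0 0 0 0; 0 0 0 0 0 0 0; 0 0 0 0 0 0 0; 0 0 0 0 0 0 0" --force 12

```text
time: 20.2
tool_pos: [0.5702, 0.2609, 0.1061]
tool_rot: [-3.141, 0.404, -2.857]
contact_force: [0.1, -2.2, 0.6]
opening: 0.0133
grip_force: 12.0
```

```bash
python3 kn.py|head -1; python3 - <<'E'
from kn import *
s=robot.observe(); R=Ro.from_euler('xyz',s['tool_rot'])
P=B.inv().apply(s['tool_pos']+R.apply(K)-p[:3])*1e3
prev=P
a0=np.arcsin((52-P[0])/46)
for a in np.linspace(a0,1.62,14)[1:]:
    n=np.array([52-46*np.sin(a),P[1]-46*np.cos(a0)+46*np.cos(a),P[2]]); print(round(a,2),np.round(R.inv().apply(B.apply(n-prev))/10,2)); prev=n
E
```

```text
K in board [61.4 45.8 63.6] F [-0.2 -2.1  0.8] open 0.013263403236536722
-0.06 [0.63 0.09 0.08]
0.08 [ 0.64 -0.    0.08]
0.22 [ 0.63 -0.09  0.08]
0.36 [ 0.61 -0.18  0.07]
0.5 [ 0.58 -0.27  0.07]
0.64 [ 0.54 -0.35  0.06]
0.78 [ 0.49 -0.42  0.06]
0.92 [ 0.42 -0.48  0.05]
1.06 [ 0.35 -0.54  0.04]
1.2 [ 0.27 -0.58  0.03]
1.34 [ 0.19 -0.62  0.02]
1.48 [ 0.1  -0.64  0.01]
1.62 [ 0.01 -0.65  0.  ]
```

apply_moves --motion "0 0.63 0.05 0.08 0 0 0; 0 0.64 0 0.08 0 0 0; 0 0.63 -0.09 0.08 0 0 0; 0 0.61 -0.18 0.07 0 0 0; 0 0.58 -0.27 0.07 0 0 0; 0 0.54 -0.35 0.06 0 0 0; 0 0.49 -0.42 0.06 0 0 0; 0 0 0 0 0 0 0"

```text
time: 21.2
tool_pos: [0.5353, 0.2388, 0.083]
tool_rot: [3.141, 0.397, -2.857]
contact_force: [-6.9, 2.9, 3.0]
opening: 0.0135
grip_force: 12.0
```

apply_moves --motion "0 0.42 -0.48 0.05 0 0 0; 0 0.35 -0.54 0.04 0 0 0; 0 0.27 -0.58 0.03 0 0 0; 0 0.19 -0.62 0.02 0 0 0; 0 0 0 0 0 0 0"

```text
time: 21.82
tool_pos: [0.5298, 0.2139, 0.0757]
tool_rot: [3.141, 0.393, -2.857]
contact_force: [-7.4, 1.3, 0.7]
opening: 0.0129
grip_force: 12.0
```

```bash
python3 kn.py|head -1
```

```text
K in board [ 1.5 11.9 63.2] F [-5.5  3.4  3.9] open 0.012945579214935648
```

apply_moves --motion "0 -0.2 -0.3 0 0 0 0; 0 -0.1 -0.4 0 0 0 0; 0 0 -0.4 0 0 0 0; 0 0 -0.3 0 0 0 0; 0 0 -0.1 0 0 0 0; 0 0 0 0 0 0 0"

```text
time: 22.58
tool_pos: [0.5344, 0.2008, 0.0758]
tool_rot: [3.139, 0.389, -2.857]
contact_force: [-13.1, 2.8, 1.9]
opening: 0.0135
grip_force: 12.0
```

```bash
python3 kn.py|head -1
```

```text
K in board [ 2.4 -2.  62.9] F [-9.2  6.3  7.6] open 0.013510899299574445
```

apply_moves --motion "50 0 0 0 0 0 0; 50 0 0 0 0 0 0; 50 0 0 0 0 0 0; 50 0 0 0 0 0 0; 50 0 0 -1 0 0 0; 50 0 0 -2 0 0 0; 50 0 0 -4 0 0 0; 50 0 0 -5 0 0 0; 50 0 0 0 0 0 0; 50 0 0 0 0 0 0"

```text
time: 23.82
tool_pos: [0.4964, 0.1878, 0.1907]
tool_rot: [-3.141, 0.405, -2.857]
contact_force: [-0.2, 0.1, -0.2]
opening: 0.0453
grip_force: 0.0
```

```bash
python3 look.py w12; python3 - <<'E'
from kn import *
s,c=pickle.load(open('w12.pkl','rb')); kw()
t=robot.read_camera('top'); S=robot.read_camera('scene')
for nm,cc in (('w',c),('top',t),('scene',S)):
  for n in ('latch_knob','block'):
    try: r=robot.search_frame(n,cc if nm!='w' else robot.read_camera('wrist'))
    except Exception as e: print(e); continue
    print(nm,n,[(np.round(B.inv().apply(np.array(d['centre'])-p[:3])*1e3,1),round(d['score'],2)) for d in r if abs(d['centre'][1]-.2)<.1])
# dark pixel check at predicted knob top
for a in (1.3,1.45,1.6):
    u=proj(c,p[:3]+B.apply([.052-.046*np.sin(a),.046*np.cos(a),.071]),s)[0]; v=u.round().astype(int); print(a,u.round(1),c['img'][v[1]-2:v[1]+3,v[0]-2:v[0]+3].mean().round())
g=c['img'].max(2)<45; g[300:]=0; g[:60]=0
n,l,st,ce=cv2.connectedComponentsWithStats(g.astype(np.uint8)); print([(st[i].tolist(),ce[i].round(1).tolist()) for i in range(1,n) if st[i][4]>60])
E
```

```text
[0.4964 0.1878 0.1907] [-3.1413  0.4047 -2.8569] 23.825 0.030919708936927852
K in board [ 23.9  -3.7 181.9] F [-0.9  0.  -1.1] open 0.04538290471478223
w latch_knob [(array([29.5,  0.3, 58.4]), 0.78)]
w block [(array([-5.6,  1.4, 39.5]), 0.66)]
top latch_knob [(array([32.3, -1.3, 53. ]), 0.58)]
top block [(array([ 6.2, -9.6, 30. ]), 0.67)]
scene latch_knob [(array([26. , -0.3, 56.4]), 0.66)]
scene block []
1.3 [343.8 230.7] 159.0
1.45 [333.7 228.7] 140.0
1.6 [323.4 228.2] 36.0
[([314, 215, 18, 19, 281], [322.5, 224.4]), ([376, 290, 8, 10, 62], [378.7, 295.0])]
```

```bash
python3 -c "
from cell import robot
print(robot.hand_in())"
```

```text
the job is handed in; nothing more can be done
None
```

The cut-corner block measured fully home in the pocket, plaster side out with its cut corner in the filled corner. The latch is at about 1.6 rad, on its stop, and the arm is clear of everything. I handed the job in at about 24 s of the 64 s allowed; the hand-in returned no verdict.

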